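Load the vial rack past the sampler's spring gate

TASK

Load the blue vial rack into the sampler: press the yellow lever beside the loading chute down with one fingertip to hold the hinged gate open, and with the other fingertip push the rack from behind along the chute, over the lowered gate, until it is fully home against the black stop. Keep the lever down the whole time any part of the rack is above the gate, so that the gate never touches the rack, then let go so that the gate springs up behind it. Only slide the rack, never lift it, and leave the other things on the bench where they stand.

Things in the scene. Friction and masses are not known exactly. Their poses are not given: they have to be found in the camera images.
- sampler: Open-deck vial sampler, beige, fixed, with a straight aluminium loading chute on its operator side. Origin: on the bench top, on the chute's centre line, in the plane of the gate; z up, +y along the chute in the loading direction (to the robot's left), +x across it, away from the robot. Behind the chute (x 36 to 200, y -20 to 380 mm) its deck is 55 mm high, with a white loaded rack to 96 mm.
- chute_mouth (a point): Start of the chute floor, on its centre line and top face. The floor is level, 60 mm above the bench, from y = -270 to +124 mm in the sampler frame, parted by an 18 mm slot at the gate (y = -9 to +9). Guide walls 3 mm thick, inner faces at x = -27 and +27 mm, rise 12 mm above the floor (z = 72 mm).
- home (a point): Foot of the black rubber home stop's face, on the chute floor: sampler frame x = 0, y = 120, z = 60 mm. The stop is 46 mm wide and 24 mm high. The sampler's overhead arm stands at y = 300 to 350 mm, beyond the work.
- gate: Yellow spring gate, one bent part hinged at point hinge: a lever plate 30 mm wide, 5 mm thick (sampler frame x -64 to -34 mm, just outside the near wall) running 285 mm from the hinge towards +y, and the gate plate, 5 mm thick, across the chute 250 mm from the hinge. A spring holds it up, so that the gate plate bars the chute; pressing the lever down sinks the plate through the slot.
- hinge (a point): Hinge pin of the gate, level, across the chute: sampler frame x = -49, y = -250, z = 60 mm. At rest the lever slopes up from it by 0.114 rad; fully down (hard stop) it lies level, top face at z = 64 mm. About 0.2 N m starts it and 0.45 N m holds it fully down: 5 N at 90 mm from the pin, 2 N near its end. It springs up again when let go.
- gate_top (a point): Middle of the top edge of the gate plate, on the chute's centre line: 20 mm above the chute floor when the gate is up (z = 80 mm in the sampler frame), 8 mm below it when fully down (z = 52 mm). The rack passes clear when it is below the floor (z under 60 mm).
- lever_end (a point): Middle of the top face of the lever at its free end, 285 mm from the pin; at rest 36 mm above the height of the chute floor.
- rack: Blue 18-place vial rack, 50 mm across the chute (x), 95 mm along it (y), body 22 mm high, with white-capped amber vials fixed in it (two places empty) that reach 40 mm above its underside; about 0.2 kg. Origin: centre of its underside; its axes match the sampler's when it stands in the chute. It starts in the chute in front of the gate, its leading face 20 to 60 mm short of the gate. Its trailing end face is flat, 50 x 22 mm, to be pushed.
- spare_rack: Empty green vial rack of the same size (50 x 95 x 22 mm) standing on the bench behind the chute. Origin: centre of its underside. Leave it.
- cap_jar: Clear plastic jar with a white lid, 56 mm across, 62 mm high, on the bench on the robot's side of the chute. Origin: centre of its underside. Leave it.
- loose_vial: Amber vial with a white cap, 17 mm across, 42 mm high, standing on the sampler's deck behind the chute. Origin: centre of its underside. Leave it.
- solvent: Amber bottle with a blue cap, 72 mm across, 150 mm high, on the bench to the right. Origin: centre of its underside. Leave it.
- beaker: Glass beaker, 68 mm across, 85 mm high, on the bench to the right. Origin: centre of its underside. Leave it.
- dish: Glass dish, 110 mm across, 45 mm high, on the bench to the right. Origin: centre of its underside. Leave it.
- crimper: Blue-handled vial crimper lying on the bench in front of the sampler, 155 mm long, 27 mm high. Origin: under its middle. Leave it.
Things that resemble listed ones, but are neither listed nor needed, are in the scene too. What is shaped like the rack but green is not meant.

How it is judged (in metres and radians):
On the way, in this order (a step that is already met when the one before it is completed fails the run):
1. the gate is held down by a fingertip with the rack still in front of it (z of gate_top in the frame of sampler below 0.06 m and contact force between the fingers and gate above 0.3 N and y of rack in the frame of sampler below -0.05 m), for 0.1 s.
2. the rack is half way over the gate, pushed by a fingertip, and the gate is still held down by a fingertip (z of gate_top in the frame of sampler below 0.06 m and contact force between the fingers and gate above 0.3 N and y of rack in the frame of sampler above 0 m and contact force between the fingers and rack above 0.1 N), for 0.05 s.
3. the rack is past the gate, which is still held down by a fingertip (z of gate_top in the frame of sampler below 0.06 m and contact force between the fingers and gate above 0.3 N and y of rack in the frame of sampler above 0.052 m), for 0.05 s.
At the end, for the whole second after the job is handed in: The rack stands flat in the chute, fully home (its leading face within 4 mm of the black stop), at rest, and the gate has sprung fully up behind it (within 3 mm) (y of rack in the frame of sampler between 0.0685 and 0.0755 m and x of rack in the frame of sampler between -0.005 and 0.005 m and z of rack in the frame of sampler between 0.057 and 0.063 m and angle between rack's own z axis and vertical below 0.05 rad and angle between the y axis of rack and the y axis of sampler, either way round below 0.08 rad and linear speed of rack below 0.01 m/s and z of gate_top in the frame of sampler above 0.077 m); the robot touches nothing.
It fails at once if the gate touches the rack, or the rack is pushed against it (contact force between gate and rack above 0.5 N).
It fails at once if the rack is lifted off the chute floor or tipped (z of rack in the frame of sampler above 0.068 m or angle between rack's own z axis and vertical above 0.15 rad).
It fails at once if one of the other things is moved (distance of any of spare_rack, cap_jar, loose_vial, solvent, beaker, dish, crimper from where it was at the start of the episode above 0.01 m).
It also fails if it takes over 42 s, if anything falls off the work surface, if the arm or the gripper's body presses on something with over 40 N, if the wrist force passes 120 N, or if a joint passes its speed limit or range.

ROBOT

A 6-joint arm with a two-finger parallel gripper is mounted at the origin on the work surface. World frame = base frame: x ahead of the robot, y to its left, z up, the work surface at z = 0. Lengths are in mm, angles in rad, forces in N, time in s.
With the tool pointing down it reaches from about 300 to 775 mm from the base axis. Payload 14.6 kg.
Tool frame: the origin (TCP) lies at the very end of the fingers, on their centre line; the grasp point (between the pads) lies 19 mm behind it; z points along the fingers, y is the line along which they close (so a half turn about z gives the same grasp; the last joint's range is limited). The gripper opens to 94 mm and grips with 3 to 60 N. Pads are 16 mm wide; open, the fingers measure 119 mm over their backs; the gripper's body (75 mm by 177 mm) begins 78 mm behind the grasp point.
Start: joints at [-1.362, 0.3, 1.521, -0, 1.321, -0.067], TCP at [149.767, -529.206, 205.446] pointing down, gripper open.
Joint ranges: [-3.03, 3.03], [-0.79, 2.21], [0.23, 2.52], [-1.04, 4.18], [0, 3.07], [-2.55, 2.55]. Speed limits (rad/s): [2.22, 2.22, 2.57, 3.14, 3.14, 3.14].

INTERFACE

Orientations are given as [roll, pitch, yaw] about the fixed x, y, z axes, in that order (R = Rz(yaw) Ry(pitch) Rx(roll)).
In Python, from cell import manip, camera, get_calibration gives the robot as it stands.
- The arm moves only by the tool arm_command, never from a script. Its argument "targets" is a list of rows, each an object of numbers: "hand": the opening, from -1 (shut) to 1 (fully open), so that 0 is half open; "x", "y", "z": the shift along the tool's x, y, z in m; "yaw": the turn about the tool's z in rad. In form: [{"hand": .., "x": .., "y": .., "z": .., "yaw": ..}, ...]. A call has 1 to 10 rows; each row shifts and turns the commanded pose from where the row before left it, along the tool's axes as they then stand; what a row does not reach is not made up. A row lasts 1/10 s, in which the tool goes at most 50 mm and 8.59 degrees, less where a joint would pass 70% of its speed; a pose out of reach is approached as far as the arm can. A call is refused whole if a number of a shift passes 0.05 or a number of a turn 0.15, either way. A call with a gripper value outside its range is refused whole. The fingers move at their own pace and stop on an object; "newtons" is the grip in N (left out, the last holds). Time passes only in rows, so rows that do not move let the fingers close. It gives the time, the measured TCP pose, the force, the opening and the grip force at its end, in the units of the state.
- manip.read_state(): the state, without advancing time (a new reading comes with each control period).
- camera(name): name is "scene" or "top"; returns the picture (400x640x3 uint8, red, green, blue); there is no depth.
- get_calibration(name): a dict with "K" (3x3 intrinsics, pixels), "dist_coeffs" ([k1, k2, p1, p2, k3] as OpenCV has them; the pictures are not rectified), "cam_to_world" (4x4, takes a point from camera to world coordinates). Camera axes: x right, y up, looking along -z (the intrinsics and any distortion apply to the point x, -y, -z); pixel columns grow to the right and rows downward; lengths in mm; the calibration is good to about 2 mm. A picture is of the moment at which its call begins. get_calibration takes no time and is no camera call.
- manip.sign_off(): hands the job in; it is judged then, once.
The state is a dict: "clock": time; "joints": joint angles; "qd": joint speeds; "effort": joint torques, N m; "eef_pos": TCP position; "eef_rot": TCP orientation; "wrist_force": force on the tool from outside, world axes, zero at the start; "moment": the same for the moment, N m; "finger_gap": finger opening in mm; "finger_force": force on a finger pad.
Only numpy, scipy, OpenCV 4.12 (cv2) and the standard library are available. Lean on these libraries where they do the work, as an engineer would, in place of code of your own. Each camera call takes 0.05 s, during which the arm holds its last target. There are 200 camera calls.

## Working session

There is one attempt and no reset: what is moved stays moved. The work goes in short steps, Python scripts to look and compute and a tool call to move; the robot and the scene stay as the last step left them, time stands still between calls to the robot, and variables do not carry over. Pictures are saved under pics/ and viewed, at most 10 in all, crops included, and the job is handed in when it is done.

Besides the shell and the picture viewer there is one more tool, called after ">>>" in YAML: its name, and indented under it one key for each argument. arm_command: Moves the arm, as the interface text tells. Its arguments: {"type":"object","properties":{"targets":{"type":"array"},"newtons":{"type":"number"}},"required":["targets"]}

```bash
mkdir -p pics; python3 - <<'E'
from cell import manip,camera,get_calibration
import cv2,numpy as np
np.set_printoptions(precision=4,suppress=True)
for n in("scene","top"):
    cv2.imwrite(f"pics/{n}0.png",camera(n)[:,:,::-1]); c=get_calibration(n); print(n,np.array(c["K"]),c["dist_coeffs"],np.array(c["cam_to_world"]))
print(manip.read_state())
E
```

```text
scene [[491.855    0.     322.2306]
 [  0.     491.855  185.8551]
 [  0.       0.       1.    ]] [0.0388 0.     0.     0.     0.    ] [[  -0.2003   -0.5936    0.7794 1462.9076]
 [   0.9797   -0.1263    0.1556   94.5551]
 [   0.0061    0.7948    0.6068  738.5223]
 [   0.        0.        0.        1.    ]]
top [[362.9661   0.     317.85  ]
 [  0.     362.9661 197.485 ]
 [  0.       0.       1.    ]] [0.0009 0.     0.     0.     0.    ] [[  -0.1652    0.9652   -0.2025  390.4168]
 [  -0.9863   -0.1622    0.0318  -67.68  ]
 [  -0.0021    0.205     0.9788 1108.1098]
 [   0.        0.        0.        1.    ]]
{'clock': 0.1, 'joints': array([-1.3616,  0.3004,  1.5215, -0.    ,  1.3207, -0.0666]), 'qd': array([-0.0013,  0.0003,  0.0004, -0.0005, -0.002 , -0.0013]), 'effort': array([  0.    , -53.2645, -35.3285,   0.0709,   0.0235,  -0.0001]), 'eef_pos': array([ 149.7271, -529.0075,  204.9518]), 'eef_rot': array([-3.1406, -0.0001,  0.2758]), 'wrist_force': array([ 0.4416, -1.0469, -0.66  ]), 'moment': array([-0.0423,  0.0588, -0.0474]), 'finger_force': 0.0, 'finger_gap': 94.04832109689828}
```

View pics/top0.png

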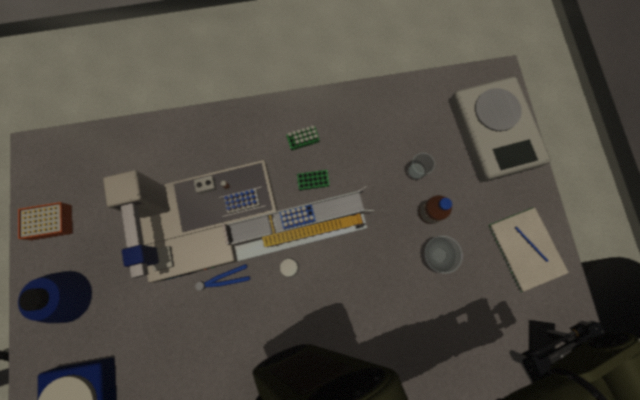

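View pics/scene0.png

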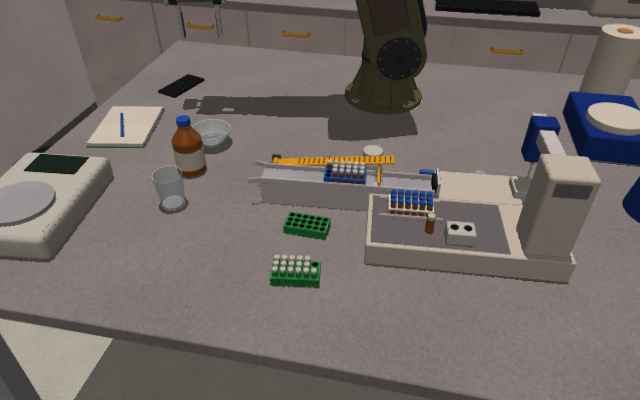

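```bash
python3 - <<'E'
import cv2
a=cv2.imread("pics/top0.png")[180:270,215:385]
cv2.imwrite("pics/topc.png",cv2.resize(cv2.convertScaleAbs(a,alpha=1.3),(782,414),interpolation=cv2.INTER_CUBIC))
a=cv2.imread("pics/scene0.png")[145:225,245:455]
cv2.imwrite("pics/scenec.png",cv2.resize(a,(798,304),interpolation=cv2.INTER_CUBIC))
E
```

```text
(no output)
```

View pics/topc.png

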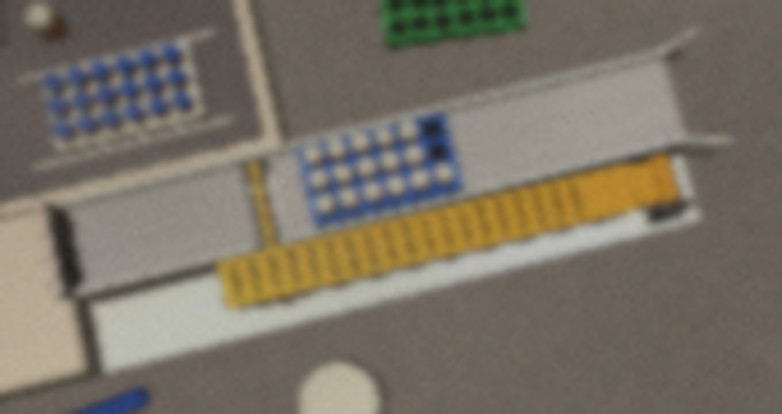

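View pics/scenec.png

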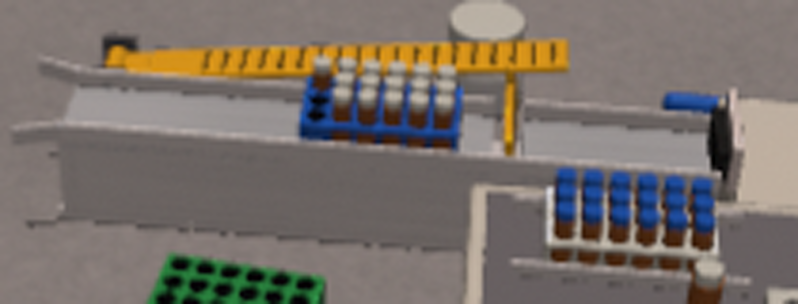

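```bash
cat >h.py <<'E'
import numpy as np,cv2
from cell import get_calibration
def proj(n,P):
    c=get_calibration(n);T=np.linalg.inv(np.array(c["cam_to_world"]));p=np.atleast_2d(P)@T[:3,:3].T+T[:3,3]
    p=p*[1,-1,-1]
    return cv2.projectPoints(p,np.zeros(3),np.zeros(3),np.array(c["K"]),np.array(c["dist_coeffs"],float))[0][:,0]
def S2W(q,P):
    c,s=np.cos(q[2]),np.sin(q[2]);P=np.atleast_2d(np.array(P,float));return np.c_[P[:,0]*c-P[:,1]*s+q[0],P[:,0]*s+P[:,1]*c+q[1],P[:,2]]
E
python3 - <<'E'
from h import *
from scipy.optimize import least_squares
np.set_printoptions(precision=2,suppress=True)
u=lambda L,s,o:(np.array(L,float)+.5)/s-.5+o
t=u([(218,264),(229,308),(259,203),(667,60),(686,147),(70,207),(80,287)],4.6,(215,180))
tp=[(-34,33,96),(-64,33,96),(0,-2,80),(27,-270,60),(-27,-270,60),(23,120,60),(-23,120,60)]
s=u([(567,40),(568,69),(72,85)],3.8,(245,145)); sp=[(-64,33,96),(-34,33,96),(-27,-270,60)]
r=u([(447,113),(463,190),(300,148),(317,226)],4.6,(215,180))
rp=lambda y:[(25,y-47.5,82),(-25,y-47.5,82),(25,y+47.5,82),(-25,y+47.5,82)]
f=lambda q:np.r_[(proj("top",S2W(q,tp))-t).ravel(),(proj("scene",S2W(q,sp))-s).ravel(),(proj("top",S2W(q,rp(q[3])))-r).ravel()]
o=least_squares(f,[500,0,0.05,-90],loss="soft_l1",x_scale=[10,10,.1,10])
print(o.x*[1,1,1,1],o.x[2]);print(o.fun if 0 else f(o.x).reshape(-1,2))
q=o.x
print("W: finger start",S2W(q,[(-24,q[3]-47.5-8-14,64),(-24,16.5,64)]), "jar etc far; yaw target",q[2]+np.pi/2)
E
```

```text
[552.39  42.47   0.08 -77.66] 0.07544370095347065
[[-0.55 -0.4 ]
 [-0.69  0.56]
 [ 0.92 -1.1 ]
 [-0.32  0.57]
 [ 0.38 -0.86]
 [ 0.14  1.33]
 [ 1.02 -0.62]
 [ 0.11 -0.07]
 [-0.3  -0.49]
 [ 1.28 -0.35]
 [-0.08 -0.17]
 [ 0.58 -0.18]
 [-0.34  0.02]
 [-0.2  -0.06]]
W: finger start [[ 539.55 -106.08   64.  ]
 [ 527.21   57.11   64.  ]] jar etc far; yaw target 1.6462400277483673
```

Candidates: the blue rack with white caps in the chute, top (298,215); white rack with blue caps (241,200); empty green rack (313,180); green rack with vials (303,137). I choose the first, and the crops confirm it with two empty places at its trailing end. The pose fit has sub-pixel to 1 px residuals.

>>> arm_command:
  targets:
    - {"hand":-0.2,"yaw":-0.137}
    - {"hand":-0.2,"yaw":-0.137}
    - {"hand":-0.2,"yaw":-0.137}
    - {"hand":-0.2,"yaw":-0.137}
    - {"hand":-0.2,"yaw":-0.137}
    - {"hand":-0.2,"yaw":-0.137}
    - {"hand":-0.2,"yaw":-0.137}
    - {"hand":-0.2,"yaw":-0.137}
    - {"hand":-0.2,"yaw":-0.137}
    - {"hand":-0.2,"yaw":-0.137}

```text
schema error: expected keys hand, x, y, z, yaw
```

>>> arm_command:
  targets:
    - {"hand":-0.2,"x":0,"y":0,"z":0,"yaw":-0.137}
    - {"hand":-0.2,"x":0,"y":0,"z":0,"yaw":-0.137}
    - {"hand":-0.2,"x":0,"y":0,"z":0,"yaw":-0.137}
    - {"hand":-0.2,"x":0,"y":0,"z":0,"yaw":-0.137}
    - {"hand":-0.2,"x":0,"y":0,"z":0,"yaw":-0.137}
    - {"hand":-0.2,"x":0,"y":0,"z":0,"yaw":-0.137}
    - {"hand":-0.2,"x":0,"y":0,"z":0,"yaw":-0.137}
    - {"hand":-0.2,"x":0,"y":0,"z":0,"yaw":-0.137}
    - {"hand":-0.2,"x":0,"y":0,"z":0,"yaw":-0.137}
    - {"hand":-0.2,"x":0,"y":0,"z":0,"yaw":-0.137}

```text
clock: 1.1
eef_pos: [149.7, -529.1, 205.1]
eef_rot: [-3.142, -0.001, 1.651]
wrist_force: [-0.7, -0.8, -0.5]
finger_gap: 37.5
finger_force: 0.0
```

>>> arm_command:
  targets:
    - {"hand":-0.2,"x":0.032,"y":0.035,"z":0,"yaw":0}
    - {"hand":-0.2,"x":0.032,"y":0.035,"z":0,"yaw":0}
    - {"hand":-0.2,"x":0.032,"y":0.035,"z":0,"yaw":0}
    - {"hand":-0.2,"x":0.032,"y":0.035,"z":0,"yaw":0}
    - {"hand":-0.2,"x":0.032,"y":0.035,"z":0,"yaw":0}
    - {"hand":-0.2,"x":0.032,"y":0.035,"z":0,"yaw":0}
    - {"hand":-0.2,"x":0.032,"y":0.035,"z":0,"yaw":0}
    - {"hand":-0.2,"x":0.032,"y":0.035,"z":0,"yaw":0}
    - {"hand":-0.2,"x":0.032,"y":0.035,"z":0,"yaw":0}
    - {"hand":-0.2,"x":0,"y":0,"z":0,"yaw":0}

```text
clock: 2.1
eef_pos: [444.7, -214.8, 205.1]
eef_rot: [-3.142, -0.001, 1.651]
wrist_force: [-0.0, -0.1, -0.3]
finger_gap: 37.4
finger_force: 0.0
```

>>> arm_command:
  targets:
    - {"hand":-0.2,"x":0.034,"y":0.035,"z":0,"yaw":0}
    - {"hand":-0.2,"x":0.034,"y":0.035,"z":0,"yaw":0}
    - {"hand":-0.2,"x":0.033,"y":0.033,"z":0,"yaw":0.005}
    - {"hand":-0.2,"x":0,"y":0,"z":0.03,"yaw":0}
    - {"hand":-0.2,"x":0,"y":0,"z":0.035,"yaw":0}
    - {"hand":-0.2,"x":0,"y":0,"z":0.035,"yaw":0}
    - {"hand":-0.2,"x":0,"y":0,"z":0,"yaw":0}

```text
clock: 2.8
eef_pos: [535.0, -109.8, 101.3]
eef_rot: [-3.134, -0.003, 1.641]
wrist_force: [-0.9, -0.4, 0.1]
finger_gap: 37.7
finger_force: 0.0
```

```bash
python3 - <<'E'
from h import *
from cell import camera,manip
s=manip.read_state();print(s["eef_pos"],s["eef_rot"],s["wrist_force"])
a=camera("top")[180:270,225:385,::-1]; b=camera("scene")[125:225,245:405,::-1]
a=cv2.resize(cv2.convertScaleAbs(a,alpha=1.5),None,fx=4,fy=4,interpolation=2);b=cv2.resize(b,None,fx=4,fy=4,interpolation=2)[:240+160]
cv2.imwrite("pics/both1.png",cv2.vconcat([a[:360],b])[:,:][:600] if 0 else cv2.resize(cv2.vconcat([a,b]),(505,600)))
cv2.imwrite("pics/scene1.png",b)
E
```

```text
[ 534.99678857 -109.80776006  101.27591631] [-3.13419999e+00 -2.51372705e-03  1.64053650e+00] [-0.90156113 -0.40206403  0.06216106]
```

View pics/both1.png

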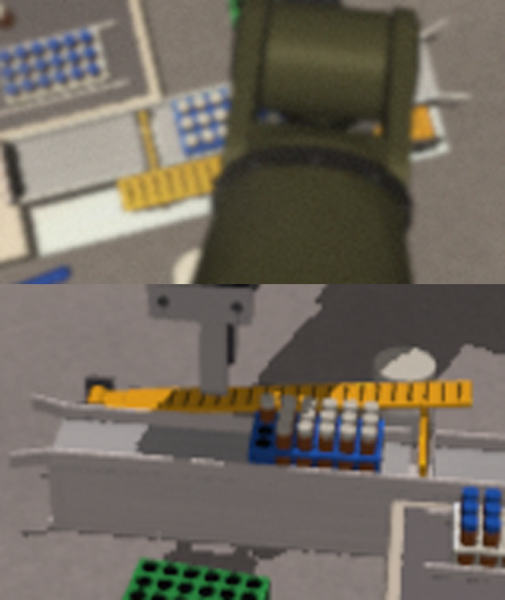

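The picture shows the fingers above the chute behind the rack's trailing face (scene crop: tips ~(215,390), rack end ~(250,440)), with lever, gate and rack untouched.

>>> arm_command:
  targets:
    - {"hand":-0.2,"x":0,"y":0.004,"z":0.01,"yaw":0}
    - {"hand":-0.2,"x":0,"y":0,"z":0.008,"yaw":0}
    - {"hand":-0.2,"x":0,"y":0,"z":0,"yaw":0}
    - {"hand":-0.2,"x":0,"y":0,"z":0,"yaw":0}

```text
clock: 3.3
eef_pos: [541.5, -109.7, 87.7]
eef_rot: [3.142, 0.0, 1.641]
wrist_force: [0.4, 0.2, -0.2]
finger_gap: 37.0
finger_force: 0.0
```

>>> arm_command:
  targets:
    - {"hand":-0.2,"x":0,"y":0,"z":0.006,"yaw":0}
    - {"hand":-0.2,"x":0,"y":0,"z":0.006,"yaw":0}
    - {"hand":-0.2,"x":0,"y":0,"z":0.006,"yaw":0}
    - {"hand":-0.2,"x":0,"y":0,"z":0.003,"yaw":0}
    - {"hand":-0.2,"x":0,"y":0,"z":0,"yaw":0}
    - {"hand":-0.2,"x":0,"y":0,"z":0,"yaw":0}

```text
clock: 3.9
eef_pos: [541.4, -109.6, 66.6]
eef_rot: [-3.142, -0.0, 1.641]
wrist_force: [0.4, 1.9, 3.5]
finger_gap: 37.5
finger_force: 1.7
```

>>> arm_command:
  targets:
    - {"hand":-0.2,"x":0,"y":0,"z":0.0015,"yaw":0}
    - {"hand":-0.2,"x":0,"y":0,"z":0.0015,"yaw":0}
    - {"hand":-0.2,"x":0,"y":0,"z":0,"yaw":0}
    - {"hand":-0.2,"x":0,"y":0,"z":0,"yaw":0}

```text
clock: 4.3
eef_pos: [541.5, -109.6, 64.0]
eef_rot: [3.141, -0.0, 1.641]
wrist_force: [-3.4, 4.1, 9.9]
finger_gap: 38.0
finger_force: 4.9
```

```bash
python3 - <<'E'
from h import *
from cell import camera,manip
print(manip.read_state()["wrist_force"])
b=camera("scene")[145:225,245:445,::-1]; a=camera("top")[190:255,215:375,::-1]
cv2.imwrite("pics/s2.png",cv2.vconcat([cv2.resize(b,(800,320),interpolation=2),cv2.resize(cv2.convertScaleAbs(a,alpha=1.5),(800,280),interpolation=2)]))
E
```

```text
[-3.39442328  4.06929653  9.94641149]
```

View pics/s2.png

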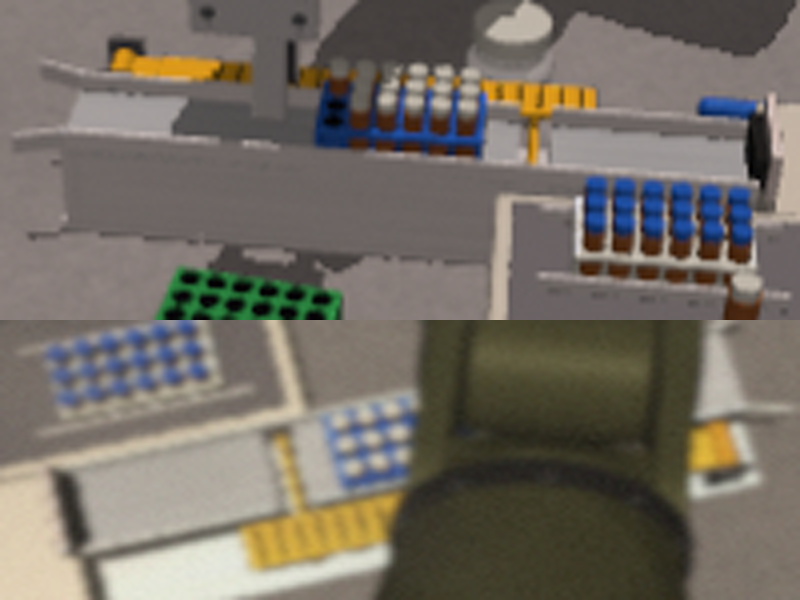

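The lever lies down (end at ~(595,97)), the gate edge is at floor level or below, and z = 64.0 with a force jump indicates the hard stop. Now push.

>>> arm_command:
  targets:
    - {"hand":-0.2,"x":0.005,"y":0,"z":0,"yaw":0}
    - {"hand":-0.2,"x":0.005,"y":0,"z":0,"yaw":0}
    - {"hand":-0.2,"x":0.005,"y":0,"z":0,"yaw":0}
    - {"hand":-0.2,"x":0.005,"y":0,"z":0,"yaw":0}
    - {"hand":-0.2,"x":0.005,"y":0,"z":0,"yaw":0}
    - {"hand":-0.2,"x":0.005,"y":0,"z":0,"yaw":0}
    - {"hand":-0.2,"x":0,"y":0,"z":0,"yaw":0}

```text
clock: 5.1
eef_pos: [539.9, -80.3, 64.1]
eef_rot: [3.14, 0.002, 1.641]
wrist_force: [1.7, -1.5, 6.3]
finger_gap: 37.5
finger_force: 3.2
```

>>> arm_command:
  targets:
    - {"hand":-0.2,"x":0.006,"y":0,"z":0.0005,"yaw":0}
    - {"hand":-0.2,"x":0.006,"y":0,"z":0,"yaw":0}
    - {"hand":-0.2,"x":0.006,"y":0,"z":0,"yaw":0}
    - {"hand":-0.2,"x":0.006,"y":0,"z":0,"yaw":0}
    - {"hand":-0.2,"x":0.006,"y":0,"z":0,"yaw":0}
    - {"hand":-0.2,"x":0.006,"y":0,"z":0,"yaw":0}
    - {"hand":-0.2,"x":0.006,"y":0,"z":0,"yaw":0}
    - {"hand":-0.2,"x":0.006,"y":0,"z":0,"yaw":0}
    - {"hand":-0.2,"x":0.006,"y":0,"z":0,"yaw":0}

```text
clock: 6.0
eef_pos: [536.6, -27.1, 64.0]
eef_rot: [3.139, 0.003, 1.641]
wrist_force: [-0.0, -8.9, 9.4]
finger_gap: 37.5
finger_force: 4.8
```

>>> arm_command:
  targets:
    - {"hand":-0.2,"x":0.007,"y":0,"z":0,"yaw":0}
    - {"hand":-0.2,"x":0.007,"y":0,"z":0,"yaw":0}
    - {"hand":-0.2,"x":0.007,"y":0,"z":0,"yaw":0}
    - {"hand":-0.2,"x":0.007,"y":0,"z":0,"yaw":0}
    - {"hand":-0.2,"x":0.007,"y":0,"z":0,"yaw":0}
    - {"hand":-0.2,"x":0.007,"y":0,"z":0,"yaw":0}
    - {"hand":-0.2,"x":0.007,"y":0,"z":0,"yaw":0}
    - {"hand":-0.2,"x":0.007,"y":0,"z":0,"yaw":0}
    - {"hand":-0.2,"x":0.007,"y":0,"z":0,"yaw":0}
    - {"hand":-0.2,"x":0,"y":0,"z":0,"yaw":0}

```text
clock: 7.0
eef_pos: [531.9, 36.8, 63.6]
eef_rot: [3.14, 0.001, 1.641]
wrist_force: [1.8, -0.5, 6.8]
finger_gap: 37.7
finger_force: 3.1
```

>>> arm_command:
  targets:
    - {"hand":-0.2,"x":0.004,"y":0,"z":0,"yaw":0}
    - {"hand":-0.2,"x":0.004,"y":0,"z":0,"yaw":0}
    - {"hand":-0.2,"x":0.004,"y":0,"z":0,"yaw":0}
    - {"hand":-0.2,"x":0.003,"y":0,"z":0,"yaw":0}
    - {"hand":-0.2,"x":0.002,"y":0,"z":0,"yaw":0}
    - {"hand":-0.2,"x":0,"y":0,"z":0,"yaw":0}

```text
clock: 7.6
eef_pos: [530.7, 53.1, 63.5]
eef_rot: [3.14, 0.002, 1.641]
wrist_force: [0.9, -4.5, 6.7]
finger_gap: 37.7
finger_force: 3.3
```

>>> arm_command:
  targets:
    - {"hand":-0.2,"x":0.001,"y":0,"z":0,"yaw":0}
    - {"hand":-0.2,"x":0.001,"y":0,"z":0,"yaw":0}
    - {"hand":-0.2,"x":0.001,"y":0,"z":0,"yaw":0}
    - {"hand":-0.2,"x":0,"y":0,"z":0,"yaw":0}

```text
clock: 8.0
eef_pos: [530.5, 55.9, 63.5]
eef_rot: [3.14, 0.002, 1.641]
wrist_force: [1.2, -5.3, 7.6]
finger_gap: 37.7
finger_force: 3.9
```

>>> arm_command:
  targets:
    - {"hand":-0.2,"x":0.001,"y":0,"z":0,"yaw":0}
    - {"hand":-0.2,"x":0.001,"y":0,"z":0,"yaw":0}
    - {"hand":-0.2,"x":0,"y":0,"z":0,"yaw":0}

```text
clock: 8.3
eef_pos: [530.4, 57.8, 63.5]
eef_rot: [3.14, 0.002, 1.641]
wrist_force: [1.3, -7.4, 6.8]
finger_gap: 37.6
finger_force: 4.5
```

```bash
python3 - <<'E'
from h import *
from cell import camera,manip
print(manip.read_state()["wrist_force"])
b=camera("scene")[140:210,325:445,::-1]
cv2.imwrite("pics/s3.png",cv2.resize(b,(792,462),interpolation=2))
E
```

```text
[ 1.31873573 -7.43862044  6.80654405]
```

View pics/s3.png

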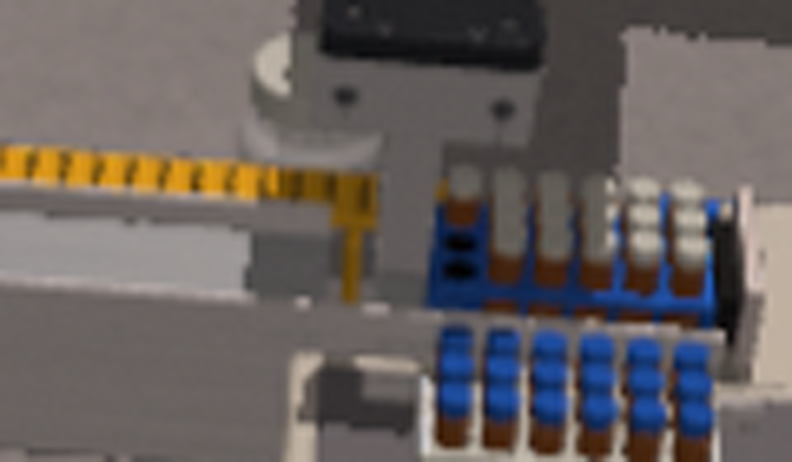

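The rack's leading end (~(715,290)) meets the black stop (~(718,280)) to within a millimetre or two. One more small push to confirm by force.

>>> arm_command:
  targets:
    - {"hand":-0.2,"x":0.001,"y":0,"z":0,"yaw":0}
    - {"hand":-0.2,"x":0.001,"y":0,"z":0,"yaw":0}
    - {"hand":-0.2,"x":0,"y":0,"z":0,"yaw":0}

```text
clock: 8.65
eef_pos: [530.5, 58.1, 63.6]
eef_rot: [3.14, 0.004, 1.64]
wrist_force: [2.5, -20.2, 5.8]
finger_gap: 37.4
finger_force: 11.5
```

>>> arm_command:
  targets:
    - {"hand":-0.2,"x":-0.003,"y":0,"z":0,"yaw":0}
    - {"hand":-0.2,"x":-0.002,"y":0,"z":0,"yaw":0}
    - {"hand":-0.2,"x":0,"y":0,"z":0,"yaw":0}
    - {"hand":-0.2,"x":0,"y":0,"z":-0.008,"yaw":0}
    - {"hand":-0.2,"x":0,"y":0,"z":-0.01,"yaw":0}
    - {"hand":-0.2,"x":0,"y":0,"z":-0.02,"yaw":0}
    - {"hand":-0.2,"x":0,"y":0,"z":-0.03,"yaw":0}
    - {"hand":-0.2,"x":0,"y":0,"z":-0.03,"yaw":0}
    - {"hand":-0.2,"x":0,"y":0,"z":-0.03,"yaw":0}
    - {"hand":-0.2,"x":0,"y":0,"z":0,"yaw":0}

```text
clock: 9.65
eef_pos: [531.2, 55.9, 195.5]
eef_rot: [3.135, 0.0, 1.641]
wrist_force: [0.1, 0.4, 0.5]
finger_gap: 37.5
finger_force: 0.0
```

```bash
python3 - <<'E'
from h import *
from cell import camera,manip
print(manip.read_state()["wrist_force"])
b=camera("scene")[140:210,325:445,::-1]
cv2.imwrite("pics/s4.png",cv2.resize(b,(792,462),interpolation=2))
E
```

```text
[0.11035342 0.40368563 0.46617688]
```

View pics/s4.png

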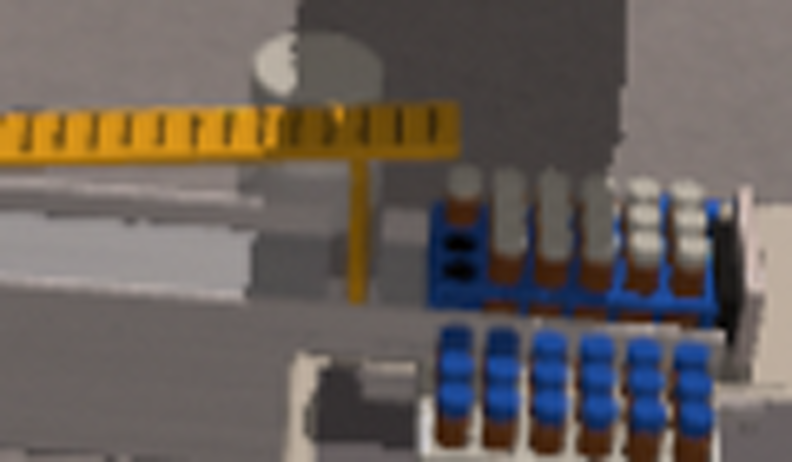

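The lever and gate are up (gate ~(358,230)). The rack stands flat against the stop (715,290), and the fingers are clear.

```bash
python3 -c "
from cell import manip
print(manip.sign_off())"
```

```text
the job is handed in; nothing more can be done
None
```

The job is handed in at about 9.7 s with no verdict returned; by camera and force readings the blue rack is home against the black stop, the gate has sprung up behind it, and the arm is clear.

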